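# Fit the howdah saddle on the carved elephant

## Robot

A 6-joint arm with a two-finger parallel gripper is mounted at the origin on the work surface. World frame = base frame: x ahead of the robot, y to its left, z up, the work surface at z = 0. Lengths are in mm, angles in rad, forces in N, time in s.
With the tool pointing down it reaches from about 300 to 775 mm from the base axis. Payload 14.6 kg.
Tool frame: the origin (TCP) lies between the finger pads; the fingertips stand ahead of it and the grasp point (between the pads) lies 6 mm ahead of it (bot.nose_length is the z of the fingertips in the tool frame, in mm); z points along the fingers, y is the line along which they close (so a half turn about z gives the same grasp; the last joint's range is limited). The gripper opens to 94 mm and grips with 3 to 60 N. Pads are 16 mm wide; open, the fingers measure 119 mm over their backs; the gripper's body (75 mm by 177 mm) begins 78 mm behind the grasp point.
Start: joints at [-1.399, 0.3, 1.521, -0, 1.321, -0.067], TCP at [130.089, -534.384, 230.446] pointing down, gripper open.
Joint ranges: [-3.03, 3.03], [-0.79, 2.21], [0.23, 2.52], [-1.04, 4.18], [0, 3.07], [-2.55, 2.55]. Speed limits (rad/s): [2.22, 2.22, 2.57, 3.14, 3.14, 3.14].

## Interface

Orientations are given as a 3x3 rotation matrix whose columns are the frame's x, y, z axes.
In Python, from workcell import bot, viewer, hand_in gives the robot as it stands.
- The arm moves only by the tool apply_moves, never from a script. Its arguments are lists of equal length, an entry for each row: "offset": the shift along the tool's x, y, z as a fraction of full scale, a list of three; "turn": the turn about the tool's z as a fraction of full scale. A call has 1 to 20 rows; each row shifts and turns the commanded pose from where the row before left it, along the tool's axes as they then stand; what a row does not reach is not made up. Full scale, the value 1, is 0.02 m for a shift and 8 degrees for a turn. A row lasts 1/10 s, in which the tool goes at most 50 mm and 8.59 degrees, less where a joint would pass 70% of its speed; a pose out of reach is approached as far as the arm can. A call with a number of a shift or a turn outside -1 to 1 is refused whole. A call with a gripper value outside its range is refused whole. "fingers" is the closure, from 0 (fully open) to 1 (shut), set as the call begins (left out, the last holds). The fingers move at their own pace and stop on an object; "grip_force" is the grip in N (left out, the last holds). Time passes only in rows, so rows that do not move let the fingers close. It gives the time, the measured TCP pose, the force, the opening and the grip force at its end, in the units of the state.
- bot.read_state(): the state, without advancing time (a new reading comes with each control period).
- viewer.camera(name): name is "side" or "top"; returns a dict with "img" (384x512x3 uint8, blue, green, red), "fovy" (degrees; the focal length in pixels is half the picture's height over the tangent of half this angle, whatever the lens; pixels are square), "cx", "cy" (the principal point, pixels), "pose" (4x4, takes a point from camera to world coordinates). Camera axes: x right, y up, looking along -z (the intrinsics and any distortion apply to the point x, -y, -z); pixel columns grow to the right and rows downward; lengths in mm; the calibration is good to about 2 mm. A picture is of the moment at which its call begins. There is no depth.
- hand_in(): hands the job in; it is judged then, once.
The state is a dict: "t": time; "q": joint angles; "joint_velocities": joint speeds; "tau": joint torques, N m; "tcp_pos": TCP position; "tcp_rot": TCP orientation; "contact_force": force on the tool from outside, world axes, zero at the start; "moment": the same for the moment, N m; "grip_width": opening from 0.0 (shut) to 1.0 (fully open); "grip_force": force on a finger pad.
Only numpy, scipy, OpenCV 4.12 (cv2) and the standard library are available. Lean on these libraries where they do the work, as an engineer would, in place of code of your own. Each camera call takes 0.05 s, during which the arm holds its last target. There are 200 camera calls.

## Task

Slide the big carved elephant on its square-sawn base across the bench, without lifting or tipping it, into the L-shaped corner stop, so that its base lies flush against both battens with the head towards the short batten. Then take the howdah (the wooden saddle with the open box on top) and lower it, without dropping it, squarely astride the flat seat on the elephant's back, and leave the two standing there in the corner. Leave the mallet, the small elephant and the steel bowl alone.

Things in the scene. Friction and masses are not known exactly. Their poses are not given: they have to be found in the camera images.
- elephant: Big pale wooden elephant in one with its base, 0.6-0.9 kg, loose. Origin: centre of base's underside; x to the head, z up. Base 170 (x) x 140 (y) x 30 mm high, sheer sides; pushed low on it, it slides without tipping. Round body above, 84 mm wide, x -60 to 60, axis 98 mm up, so the base stands out 28 mm at the sides, 25 at the tail. Starts with head within 0.35 rad of world +y.
- elephant_seat (a point): Centre of the top face of the flat seat on the elephant's back, 146 mm above the bench, at x = -5 mm of the elephant; seat 64 mm along the back by 44 mm across. Same axes as the elephant. The howdah's place.
- elephant_head (a point): Middle of the elephant's head, at x = 85, y = 0, z = 118 mm of the elephant. The raised trunk reaches on to x = 153 mm and 154 mm height.
- howdah: Loose pale wooden saddle, 0.1-0.2 kg, upright, left or right of the elephant. Inverted U 60 mm long (x), 116 wide (y, across the back), 100 inside; side boards z 0-42 mm, top board 42-50. Open box on top 58 (x) x 50 (y) mm, z 50-90: grip it over the 50 mm. Origin: centre, at the side boards' lower edges. Alike both ways round. Seated, its origin is 42 mm below the seat point.
- stop: Dark corner stop fixed to the bench, turned up to 0.2 rad: two battens 25 mm high, 35 wide. Origin: inner corner at bench height. Long batten's inner face lies on its y axis (y -260 to 35 mm, wood at +x), the short one's on its x axis (x -110 to 0, wood at +y). Elephant home: base centre at x -70, y -85 mm of this frame, head to +y (over the short batten).
- mallet: Bystander: carver's mallet lying on its side, 195 mm long, head 68 mm thick, dark head, origin under its middle. Starts at the place the howdah does not take.
- calf: Bystander: small carved elephant without base or seat, about 155 mm long and 95 mm high, origin between its feet.
- bowl: Bystander: steel bowl, 130 mm wide, 50 mm high, origin under its centre.
Mind the look-alikes: they are no part of the job. Leave any orange or red look-alike of the howdah alone.

How it is judged:
By the outcome, as a careful person would: the job done as asked, in the order asked, and still so for the second after the job is handed in, with the robot touching nothing.
It also fails if it takes over 70 s, if anything falls off the work surface, if the arm or the gripper's body presses on something with over 40 N, if the wrist force passes 120 N, or if a joint passes its speed limit or range.

## Working session

There is one attempt and no reset: what is moved stays moved. The work goes in short steps, Python scripts to look and compute and a tool call to move; the robot and the scene stay as the last step left them, time stands still between calls to the robot, and variables do not carry over. Pictures are saved under pics/ and viewed, at most 10 in all, crops included, and the job is handed in when it is done.

Besides the shell and the picture viewer there is one more tool, called after "Request:" as name(argument=value, ...) on one line, values as JSON. apply_moves: Moves the arm, as the interface text tells. Its arguments: {"type":"object","properties":{"offset":{"type":"array"},"turn":{"type":"array"},"fingers":{"type":"number"},"grip_force":{"type":"number"}},"required":["offset","turn"]}

```bash
ls; mkdir -p pics; cat > h.py <<'E'
import numpy as np,cv2
from workcell import bot,viewer,hand_in
def snap(n,f=None):
    c=viewer.camera(n)
    if f: cv2.imwrite('pics/'+f,c['img'])
    return c
def ray(c,u,v,z):
    f=c['img'].shape[0]/2/np.tan(np.radians(c['fovy'])/2)
    p=np.array(c['pose']);d=p[:3,:3]@np.array([(u-c['cx'])/f,-(v-c['cy'])/f,-1]);o=p[:3,3]
    return o+d*(z-o[2])/d[2]
def proj(c,P):
    f=c['img'].shape[0]/2/np.tan(np.radians(c['fovy'])/2)
    p=np.array(c['pose']);q=p[:3,:3].T@(np.array(P)-p[:3,3])
    return c['cx']+f*q[0]/-q[2],c['cy']-f*q[1]/-q[2]
E
python3 - <<'E'
from h import *
for n in('top','side'):
    c=snap(n,n+'0.png');print({k:(v if k!='img' else 0) for k,v in c.items()})
s=bot.read_state();print(s, bot.nose_length)
E
```

```text
pics
{'img': 0, 'fovy': 51.101057860591744, 'cx': 251.3123885236255, 'cy': 190.77882628772977, 'pose': array([[ 8.46624527e-05,  9.93406546e-01, -1.14644786e-01,
         3.57149071e+02],
       [-9.99999996e-01,  8.40117906e-05, -1.05071477e-05,
         7.60769339e+01],
       [-8.06355553e-07,  1.14644786e-01,  9.93406550e-01,
         1.42682940e+03],
       [ 0.00000000e+00,  0.00000000e+00,  0.00000000e+00,
         1.00000000e+00]])}
{'img': 0, 'fovy': 49.64536163475402, 'cx': 255.23268218476215, 'cy': 192.8949481432372, 'pose': array([[-9.95966762e-01,  5.30472078e-02, -7.23616145e-02,
         4.23227511e+02],
       [-8.97221652e-02, -5.85449402e-01,  8.05728820e-01,
         1.09725591e+03],
       [ 3.77600271e-04,  8.08971564e-01,  5.87847655e-01,
         8.94328600e+02],
       [ 0.00000000e+00,  0.00000000e+00,  0.00000000e+00,
         1.00000000e+00]])}
{'t': 0.1, 'q': array([-1.39858931e+00,  3.00392200e-01,  1.52149889e+00,  1.36288765e-07,
        1.32068539e+00, -6.65816846e-02]), 'joint_velocities': array([-1.12103444e-03, -4.13217570e-04, -2.59835101e-03, -3.25756654e-04,
       -2.22116229e-05, -1.21356767e-03]), 'tau': array([ 1.46904367e-03, -5.32643545e+01, -3.53284907e+01,  7.09875533e-02,
        2.35305307e-02, -6.17485557e-05]), 'tcp_pos': array([ 130.06205063, -534.19582524,  229.96436146]), 'tcp_rot': array([[ 9.71625204e-01,  2.36525757e-01, -1.68456118e-04],
       [ 2.36525808e-01, -9.71624723e-01,  9.69300315e-04],
       [ 6.55883621e-05, -9.81640836e-04, -9.99999516e-01]]), 'contact_force': array([-0.27111858, -0.44593048,  0.63993906]), 'moment': array([ 0.00760027, -0.0218252 ,  0.02220135]), 'grip_force': 0.0, 'grip_width': 0.9986847198177464} 25.0
```

View pics/top0.png

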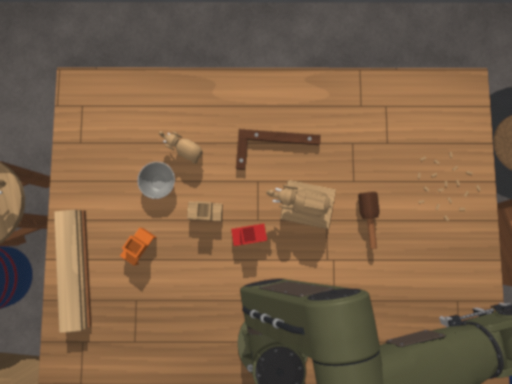

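View pics/side0.png

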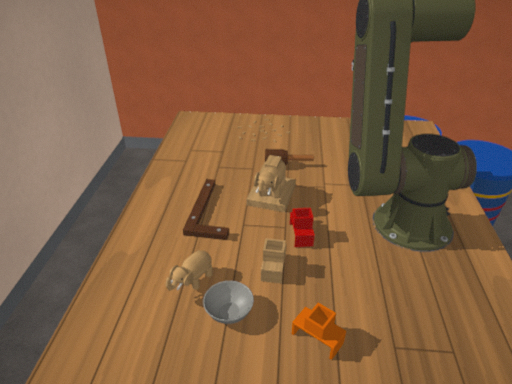

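Top view: corner stop with its inner corner near (247,143), elephant near (305,203), head to the left (+y). The pale howdah is at (205,212), with red and orange decoys at (249,234) and (138,245). The mallet is at (369,215), the bowl at (156,180) and the calf at (182,147). I'll zoom in to measure.

```bash
python3 - <<'E'
import cv2
i=cv2.imread('pics/top0.png')[120:250,180:390]
j=cv2.resize(i,None,fx=3.8,fy=3.8,interpolation=cv2.INTER_CUBIC)
cv2.imwrite('pics/crop0.png',j);print(j.shape)
h=cv2.cvtColor(cv2.imread('pics/top0.png'),cv2.COLOR_BGR2HSV)
for u,v in [(270,135),(242,155),(325,190),(305,222),(286,215),(213,212),(195,212),(330,160),(230,190),(340,210)]:print(u,v,h[v,u])
E
```

```text
(494, 798, 3)
270 135 [ 10 139  92]
242 155 [ 11 135  87]
325 190 [ 16 108 185]
305 222 [ 16 104 118]
286 215 [ 16 104 118]
213 212 [ 16 107 169]
195 212 [ 16 108 180]
330 160 [ 14 131 156]
230 190 [ 14 131 171]
340 210 [ 14 132 157]
```

View pics/crop0.png

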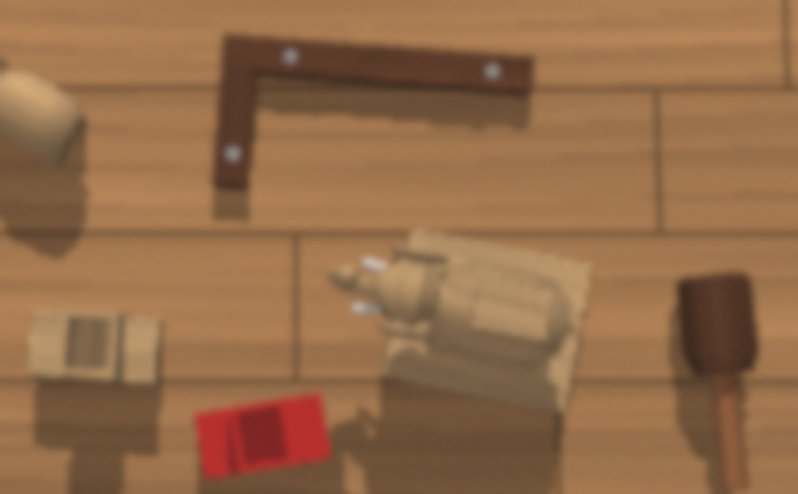

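The crop shows the stop's inner top corner at (257,77), with the batten ends at (530,93) and (249,188). The base top corners are at (412,230), (592,262), (562,410) and (383,375). The howdah top board spans (33,310), (160,318), (158,383) and (28,375).

```bash
cat >> h.py <<'E'
def palemask(img):
    h=cv2.cvtColor(img,cv2.COLOR_BGR2HSV)
    return cv2.inRange(h,(15,60,60),(25,119,255))
E
python3 - <<'E'
from h import *
c=snap('top')
f=lambda a,z:np.array([ray(c,u/3.8+180-.3,v/3.8+120-.3,z) for u,v in a])
S=f([(257,77),(530,93),(249,188)],25);print('stop',S.round(0))
d=S[0]-S[1];print('stop yaw y axis',np.arctan2(-d[0],d[1]))
d=S[0]-S[2];print('from short',np.arctan2(d[1],d[0]))
B=f([(412,230),(592,262),(562,410),(383,375)],30);print(B.round(0),B.mean(0),[np.linalg.norm(B[i]-B[i-1]) for i in range(4)])
for d in(B[0]-B[1],B[3]-B[2]):print('headyaw',np.arctan2(-d[0],d[1]))
for d in(B[0]-B[3],B[1]-B[2]):print('headyaw s',np.arctan2(d[1],d[0]))
H=f([(33,310),(160,318),(158,383),(28,375)],50);print(H.round(0),H.mean(0))
m=palemask(c['img']); cs,_=cv2.findContours(m,0,2)
for k in cs:
    if cv2.contourArea(k)>150:print(cv2.contourArea(k),cv2.minAreaRect(k))
for n,p,z in(('mallet',(718,340),30),('red',(262,437),50)):print(n,f([p],z))
E
```

```text
stop [[ 701.   90.   25.]
 [ 686. -166.   25.]
 [ 596.   98.   25.]]
stop yaw y axis -0.05971136964600562
from short -0.06921926550361444
[[ 556.  -53.   30.]
 [ 526. -219.   30.]
 [ 390. -188.   30.]
 [ 422.  -25.   30.]] [ 473.34418574 -121.3533143    30.        ] [np.float64(136.70643411037958), np.float64(168.28413390145508), np.float64(139.31316305084172), np.float64(166.01261556243213)]
headyaw -0.177854587700856
headyaw -0.19307431293435814
headyaw s -0.20555285474759416
headyaw s -0.22148809129462793
[[480. 293.  50.]
 [472. 178.  50.]
 [414. 179.  50.]
 [421. 296.  50.]] [446.66125535 236.25687035  50.        ]
1068.5 ((19.5, 368.0), (30.0, 39.0), 90.0)
169.0 ((304.3802185058594, 283.2688293457031), (11.66714859008789, 87.02274322509766), 88.5497817993164)
3255.5 ((69.5280990600586, 270.6321105957031), (123.01189422607422, 28.17218589782715), 87.45519256591797)
603.0 ((204.45877075195312, 210.9072265625), (35.05471420288086, 19.389070510864258), 2.6025619506835938)
2108.0 ((299.2308044433594, 202.34616088867188), (67.66006469726562, 41.772735595703125), 11.309932708740234)
1356.5 ((12.0, 202.0), (24.0, 80.0), 0.0)
602.0 ((179.52574157714844, 144.20814514160156), (47.75837707519531, 18.933019638061523), 31.607501983642578)
353.0 ((502.0, 145.5), (41.0, 18.0), 90.0)
mallet [[ 453.89814759 -332.54734962   30.        ]]
red [[365.37008602  85.16084829  50.        ]]
```

Request:
apply_moves(offset=[[0,0,0],[0,0,0],[0,0,0],[0,0,0],[0,0,0],[0.4,-0.9,0],[0.4,-0.9,0],[0.4,-0.9,0],[0.4,-0.9,0],[0.4,-0.9,0],[0.4,-0.9,0],[0.4,-0.9,0],[0.4,-0.9,0],[0.4,-0.9,0],[0.4,-0.9,0]], turn=[0.435,0.435,0.435,0.435,0.435,0,0,0,0,0,0,0,0,0,0], fingers=0)

```text
t: 1.65
tcp_pos: [221.8, -359.1, 230.3]
tcp_rot: [[0.998, -0.065, -0.0], [-0.065, -0.998, 0.0], [-0.0, -0.0, -1.0]]
contact_force: [1.0, -0.1, 0.2]
grip_width: 0.999
grip_force: 0.0
```

Request:
apply_moves(offset=[[0.45,-0.95,0],[0.45,-0.95,0],[0.45,-0.95,0],[0.45,-0.95,0],[0.45,-0.95,0],[0.45,-0.95,0],[0.45,-0.95,0],[0.45,-0.95,0],[0.45,-0.95,0],[0.45,-0.95,0],[0.45,-0.95,0],[0.45,-0.95,0],[0.45,-0.95,0],[0.45,-0.95,0],[0,0,0],[0,0,0]], turn=[0,0,0,0,0,0,0,0,0,0,0,0,0,0,0,0])

```text
t: 3.25
tcp_pos: [364.5, -102.6, 230.3]
tcp_rot: [[0.998, -0.064, -0.0], [-0.064, -0.998, 0.0], [-0.0, 0.0, -1.0]]
contact_force: [-0.8, 0.5, -0.1]
grip_width: 1.001
grip_force: 0.0
```

```bash
python3 - <<'E'
from h import *
c=snap('side','side1.png');cv2.imwrite('pics/s1.png',cv2.resize(c['img'][80:300,150:400],None,fx=3,fy=2.7))
E
```

```text
(no output)
```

View pics/s1.png

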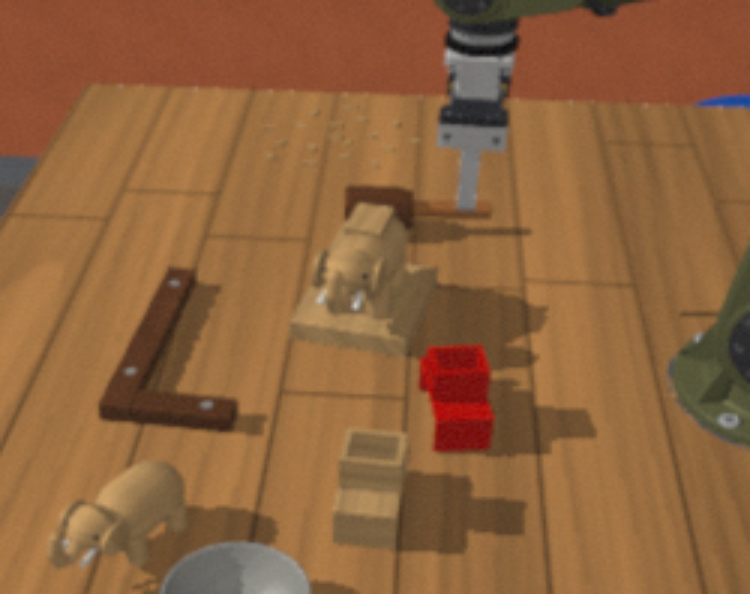

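The gripper hangs clear at (475,140) in the crop, and its narrow side faces the elephant. The fingers look about 20 mm wide. Now down to a low push height.

Request:
apply_moves(offset=[[0,0,0.92],[0,0,0.92],[0,0,0.92],[0,0,0.92],[0,0,0.92],[0,0,0.92],[0,0,0.92],[0,0,0.92],[0,0,0.92],[0,0,0.92],[0,0,0],[0.3,0,0],[0.3,0,0],[0.3,0,0],[0.3,0,0],[0.3,0,0],[0.3,0,0],[0.3,0,0]], turn=[0,0,0,0,0,0,0,0,0,0,0,0,0,0,0,0,0,0])

```text
t: 5.1
tcp_pos: [406.6, -105.4, 46.5]
tcp_rot: [[0.998, -0.065, -0.001], [-0.065, -0.998, 0.0], [-0.001, 0.0, -1.0]]
contact_force: [-5.7, -1.6, 3.8]
grip_width: 1.0
grip_force: 2.5
```

Request:
apply_moves(offset=[[0.3,0,0],[0.3,0,0],[0.3,0,0],[0.3,0,0],[0.3,0,0],[0.3,0,0],[0.3,0,0],[0.3,0,0],[0.3,0,0],[0.3,0,0],[0.3,0,0],[0.3,0,0],[0.3,0,0],[0.3,0,0],[0.3,0,0],[0,0,0]], turn=[0,0,0,0,0,0,0,0,0,0,0,0,0,0,0,0])

```text
t: 6.7
tcp_pos: [497.2, -111.1, 46.4]
tcp_rot: [[0.998, -0.064, 0.001], [-0.064, -0.998, -0.0], [0.001, -0.0, -1.0]]
contact_force: [0.4, -0.8, 0.4]
grip_width: 0.999
grip_force: 0.0
```

```bash
python3 - <<'E'
from h import *
c=snap('top','top2.png');cv2.imwrite('pics/t2.png',cv2.resize(c['img'][110:260,200:390],None,fx=4,fy=4,interpolation=cv2.INTER_CUBIC))
E
```

```text
(no output)
```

View pics/t2.png

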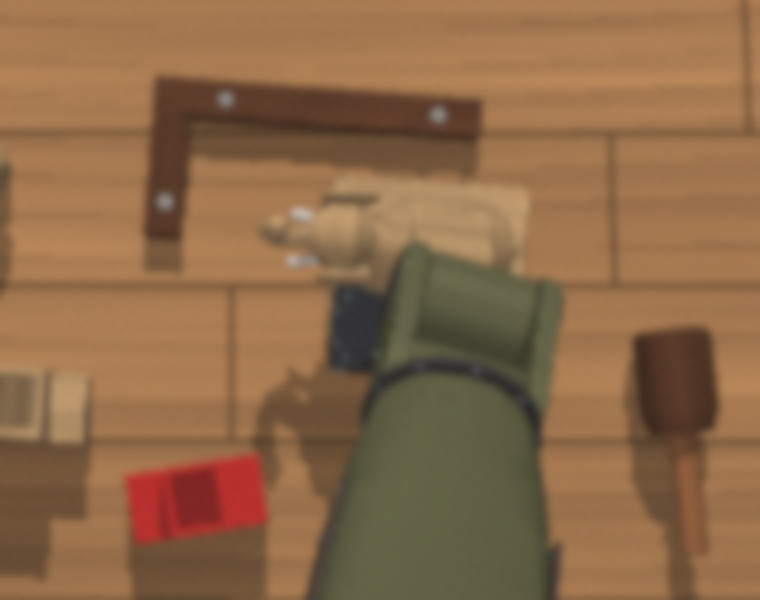

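Request:
apply_moves(offset=[[0.3,0,0],[0.3,0,0],[0.3,0,0],[0.3,0,0],[0.3,0,0],[0.1,0,0],[0.1,0,0],[0.1,0,0],[0,0,0]], turn=[0,0,0,0,0,0,0,0,0])

```text
t: 7.65
tcp_pos: [532.5, -113.6, 46.5]
tcp_rot: [[0.998, -0.065, 0.001], [-0.065, -0.998, -0.0], [0.001, 0.0, -1.0]]
contact_force: [-0.9, -0.7, -0.3]
grip_width: 0.999
grip_force: 0.5
```

Request:
apply_moves(offset=[[0.1,0,0],[0.05,0,0]], turn=[0,0])

```text
t: 7.85
tcp_pos: [535.3, -113.8, 46.5]
tcp_rot: [[0.998, -0.065, -0.0], [-0.065, -0.998, 0.0], [-0.0, -0.0, -1.0]]
contact_force: [-5.2, 0.5, 1.6]
grip_width: 0.999
grip_force: 2.1
```

Request:
apply_moves(offset=[[0.05,0,0],[0.05,0,0]], turn=[0,0])

```text
t: 8.05
tcp_pos: [537.2, -113.9, 46.5]
tcp_rot: [[0.998, -0.065, -0.0], [-0.065, -0.998, 0.0], [-0.0, -0.0, -1.0]]
contact_force: [-3.6, 0.3, 1.9]
grip_width: 0.999
grip_force: 2.1
```

Request:
apply_moves(offset=[[0.05,0,0],[0.05,0,0]], turn=[0,0])

```text
t: 8.25
tcp_pos: [539.3, -114.0, 46.5]
tcp_rot: [[0.998, -0.065, -0.0], [-0.065, -0.998, 0.0], [-0.0, -0.0, -1.0]]
contact_force: [-5.5, 0.2, 1.9]
grip_width: 1.001
grip_force: 2.3
```

Request:
apply_moves(offset=[[0.05,0,0],[0.05,0,0]], turn=[0,0])

```text
t: 8.45
tcp_pos: [541.3, -114.1, 46.5]
tcp_rot: [[0.998, -0.065, -0.0], [-0.065, -0.998, 0.0], [-0.0, -0.0, -1.0]]
contact_force: [-5.2, -0.1, 2.7]
grip_width: 1.0
grip_force: 2.4
```

Request:
apply_moves(offset=[[0.05,0,0],[0.05,0,0]], turn=[0,0])

```text
t: 8.65
tcp_pos: [542.6, -114.2, 46.4]
tcp_rot: [[0.998, -0.065, -0.002], [-0.065, -0.998, 0.0], [-0.002, -0.0, -1.0]]
contact_force: [-14.9, 0.6, 11.1]
grip_width: 1.0
grip_force: 7.8
```

Request:
apply_moves(offset=[[0.05,0,0]], turn=[0])

```text
t: 8.75
tcp_pos: [542.7, -114.2, 46.4]
tcp_rot: [[0.998, -0.065, -0.004], [-0.065, -0.998, 0.001], [-0.004, -0.0, -1.0]]
contact_force: [-22.6, 0.8, 17.1]
grip_width: 1.001
grip_force: 11.6
```

Request:
apply_moves(offset=[[-0.5,0,0],[-0.75,0,0],[-0.75,0,0],[-1,0,0],[0,0,-0.95],[0,0,-0.95],[0,0,-0.95],[0,0,-0.95],[0,0,-0.95],[0,0,-0.95],[0,0,-0.95],[0,0,-0.95],[0,0,-0.95],[0,0,-0.95]], turn=[0,0,0,0,0,0,0,0,0,0,0,0,0,0])

```text
t: 10.15
tcp_pos: [484.6, -110.5, 237.5]
tcp_rot: [[0.998, -0.065, 0.002], [-0.065, -0.998, -0.0], [0.002, 0.0, -1.0]]
contact_force: [0.3, 0.5, -1.3]
grip_width: 1.003
grip_force: 0.0
```

Request:
apply_moves(offset=[[0.5,0.9,0],[0.5,0.9,0],[0.5,0.9,0],[0.5,0.9,0],[0.5,0.9,0],[0.5,0.9,0],[0.5,0.9,0],[0,0,0],[0,0,0],[0,0,0],[0,0,0],[0,0,0],[0,0,0],[0,0,0],[0,0,0],[0,0,0],[0,0,0],[0,0,0],[0,0,0]], turn=[0,0,0,0,0,0,0,-0.9375,-0.9375,-0.9375,-0.9375,-0.9375,-0.9375,-0.9375,-0.9375,-0.9375,-0.9375,-0.9375,-0.9375])

```text
t: 12.05
tcp_pos: [546.4, -240.9, 236.6]
tcp_rot: [[0.059, 0.998, 0.002], [0.998, -0.059, -0.001], [-0.0, 0.002, -1.0]]
contact_force: [0.4, -0.3, 0.1]
grip_width: 1.001
grip_force: 0.0
```

```bash
python3 - <<'E'
from h import *
print(bot.read_state()['q'])
c=snap('top','top3.png');cv2.imwrite('pics/t3.png',cv2.resize(c['img'][110:260,200:390],None,fx=4,fy=4,interpolation=cv2.INTER_CUBIC))
E
```

```text
[-4.76636382e-01  4.00277375e-01  1.37206031e+00  2.60904862e-04
  1.36754612e+00 -4.17203059e-01]
```

View pics/t3.png

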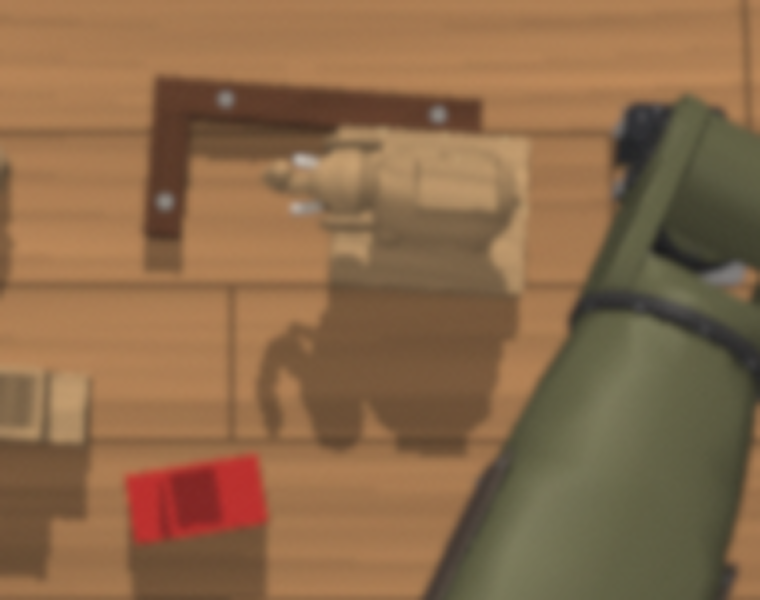

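Request:
apply_moves(offset=[[0,0.8,0],[0,0.8,0],[0,0.8,0],[0,0.75,0],[0,0,0.95],[0,0,0.95],[0,0,0.95],[0,0,0.95],[0,0,0.95],[0,0,0.95],[0,0,0.95],[0,0,0.95],[0,0,0.95],[0,0,0.95],[0,0,0]], turn=[-0.04,0,0,0,0,0,0,0,0,0,0,0,0,0,0])

```text
t: 13.6
tcp_pos: [608.0, -244.1, 43.9]
tcp_rot: [[0.062, 0.998, -0.003], [0.998, -0.062, 0.001], [0.001, -0.003, -1.0]]
contact_force: [-0.2, -0.3, 0.3]
grip_width: 0.998
grip_force: 0.0
```

Request:
apply_moves(offset=[[0.3,0,0],[0.3,0,0],[0.3,0,0],[0.3,0,0],[0.3,0,0],[0.3,0,0],[0.3,0,0],[0.3,0,0]], turn=[0,0,0,0,0,0,0,0])

```text
t: 14.4
tcp_pos: [612.0, -196.7, 46.9]
tcp_rot: [[0.06, 0.998, 0.001], [0.998, -0.06, -0.001], [-0.001, 0.001, -1.0]]
contact_force: [-0.6, -5.2, 3.3]
grip_width: 1.001
grip_force: 2.6
```

Request:
apply_moves(offset=[[0.3,0,0],[0.3,0,0],[0.3,0,0],[0.3,0,0],[0.3,0,0],[0.3,0,0],[0.3,0,0],[0.3,0,0],[0.3,0,0],[0.3,0,0],[0.3,0,0],[0.3,0,0],[0.3,0,0],[0.3,0,0],[0.3,0,0],[0.2,0,0]], turn=[0,0,0,0,0,0,0,0,0,0,0,0,0,0,0,0])

```text
t: 16.0
tcp_pos: [617.5, -102.8, 46.9]
tcp_rot: [[0.059, 0.998, 0.001], [0.998, -0.059, -0.001], [-0.001, 0.001, -1.0]]
contact_force: [-0.7, -5.4, 4.1]
grip_width: 1.001
grip_force: 2.8
```

Request:
apply_moves(offset=[[0.1,0,0],[0.1,0,0],[0.1,0,0]], turn=[0,0,0])

```text
t: 16.3
tcp_pos: [617.9, -97.1, 46.9]
tcp_rot: [[0.059, 0.998, 0.001], [0.998, -0.059, -0.001], [-0.001, 0.001, -1.0]]
contact_force: [0.2, -5.7, 4.7]
grip_width: 1.003
grip_force: 2.9
```

Request:
apply_moves(offset=[[0.05,0,0],[0.05,0,0]], turn=[0,0])

```text
t: 16.5
tcp_pos: [618.0, -95.1, 46.9]
tcp_rot: [[0.059, 0.998, 0.001], [0.998, -0.059, -0.001], [-0.001, 0.001, -1.0]]
contact_force: [-1.1, -7.0, 4.4]
grip_width: 0.999
grip_force: 2.9
```

Request:
apply_moves(offset=[[0.05,0,0],[0.05,0,0]], turn=[0,0])

```text
t: 16.7
tcp_pos: [618.1, -93.2, 46.9]
tcp_rot: [[0.06, 0.998, 0.001], [0.998, -0.06, -0.001], [-0.001, 0.001, -1.0]]
contact_force: [-0.4, -6.3, 4.9]
grip_width: 0.999
grip_force: 2.9
```

Request:
apply_moves(offset=[[0.05,0,0],[0.05,0,0],[0.05,0,0]], turn=[0,0,0])

```text
t: 17.0
tcp_pos: [618.3, -90.2, 46.9]
tcp_rot: [[0.06, 0.998, 0.001], [0.998, -0.06, -0.001], [-0.001, 0.001, -1.0]]
contact_force: [0.1, -6.3, 4.5]
grip_width: 0.998
grip_force: 2.9
```

Request:
apply_moves(offset=[[0.05,0,0],[0.05,0,0]], turn=[0,0])

```text
t: 17.2
tcp_pos: [618.4, -88.2, 46.9]
tcp_rot: [[0.059, 0.998, 0.001], [0.998, -0.059, -0.001], [-0.001, 0.001, -1.0]]
contact_force: [-0.8, -5.7, 5.0]
grip_width: 0.997
grip_force: 2.9
```

Request:
apply_moves(offset=[[0.05,0,0],[0.05,0,0]], turn=[0,0])

```text
t: 17.4
tcp_pos: [618.5, -86.2, 46.9]
tcp_rot: [[0.06, 0.998, 0.001], [0.998, -0.06, -0.001], [-0.001, 0.001, -1.0]]
contact_force: [-0.3, -6.4, 3.1]
grip_width: 1.002
grip_force: 2.9
```

Request:
apply_moves(offset=[[0.05,0,0],[0.05,0,0]], turn=[0,0])

```text
t: 17.6
tcp_pos: [618.7, -84.2, 46.9]
tcp_rot: [[0.06, 0.998, 0.001], [0.998, -0.06, -0.001], [-0.001, 0.001, -1.0]]
contact_force: [-0.4, -5.6, 4.5]
grip_width: 1.002
grip_force: 2.9
```

Request:
apply_moves(offset=[[0.05,0,0],[0.05,0,0]], turn=[0,0])

```text
t: 17.8
tcp_pos: [618.5, -83.5, 46.9]
tcp_rot: [[0.06, 0.998, 0.0], [0.998, -0.06, -0.003], [-0.003, 0.001, -1.0]]
contact_force: [-4.6, -19.4, 5.1]
grip_width: 0.998
grip_force: 9.7
```

Request:
apply_moves(offset=[[0.05,0,0]], turn=[0])

```text
t: 17.9
tcp_pos: [618.4, -83.4, 47.0]
tcp_rot: [[0.06, 0.998, -0.0], [0.998, -0.06, -0.004], [-0.004, 0.0, -1.0]]
contact_force: [-6.0, -24.5, 5.8]
grip_width: 1.001
grip_force: 12.4
```

Request:
apply_moves(offset=[[-0.5,0,0],[-0.75,0,0],[-0.75,0,0],[0,0,-1],[0,0,-1],[0,0,-1],[0,0,-1],[0,0,-1],[0,0,-1],[0,0,-1],[0,0,-1],[0,0,-1],[0,0,-1],[0,0,-1],[0,0,-1]], turn=[0,0,0,0,0,0,0,0,0,0,0,0,0,0,0])

```text
t: 19.4
tcp_pos: [616.0, -121.5, 287.1]
tcp_rot: [[0.06, 0.998, -0.0], [0.998, -0.06, 0.0], [0.0, -0.0, -1.0]]
contact_force: [0.5, -0.1, 0.6]
grip_width: 0.999
grip_force: 0.0
```

```bash
python3 - <<'E'
from h import *
c=snap('top','top4.png');cv2.imwrite('pics/t4.png',cv2.resize(c['img'][110:260,180:370],None,fx=4,fy=4,interpolation=cv2.INTER_CUBIC))
E
```

```text
(no output)
```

View pics/t4.png

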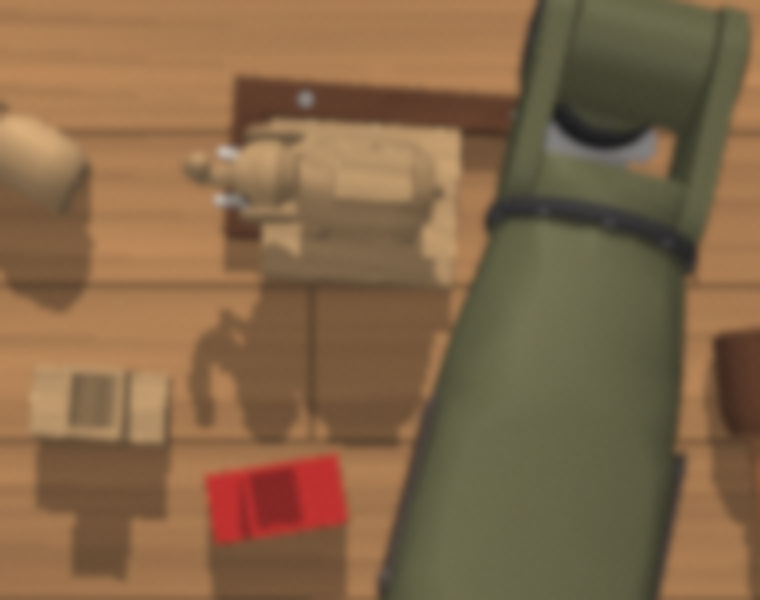

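The base sits flush against both battens. The seat rectangle is at (333,160), (413,168), (410,203), (330,197), and the howdah board corners are at (35,365), (170,373), (167,445), (30,440).

```bash
python3 - <<'E'
from h import *
c=snap('top')
f=lambda a,z:np.array([ray(c,u/4+180-.37,v/4+110-.37,z) for u,v in a])
S=f([(333,160),(413,168),(410,203),(330,197)],146);print('seat',S.round(0),S.mean(0))
d=S[0]+S[3]-S[1]-S[2];print(np.arctan2(-d[0],d[1]))
B=f([(460,130),(452,285)],30);print('tail',B.round(0),B.mean(0))
hd=np.array([.063,.998,0]);print('seat from tail',B.mean(0)+80*hd)
ori=np.array([701,90,0]);print('seat by stop',ori+hd*-90+np.array([.998,-.063,0])*-70)
H=f([(35,365),(170,373),(167,445),(30,440)],50);print('how',H.round(0),H.mean(0))
m=palemask(c['img'])[195:225,180:225];print(cv2.minAreaRect(cv2.findContours(m,0,2)[0][0] if 1 else 0))
# box rim predicted hole centre
print('hole', f([(92,401)],90), f([(92,401)],50))
c=snap('side','side5.png')
cv2.imwrite('pics/s5.png',cv2.resize(c['img'][150:300,170:330],None,fx=4,fy=4,interpolation=cv2.INTER_CUBIC))
E
```

```text
seat [[640.  39. 146.]
 [633. -26. 146.]
 [604. -24. 146.]
 [609.  41. 146.]] [621.38495659   7.3683399  146.        ]
-0.08875502059338437
tail [[692. -78.  30.]
 [553. -69.  30.]] [622.79776623 -73.33613665  30.        ]
seat from tail [627.83776623   6.50386335  30.        ]
seat by stop [625.47   4.59   0.  ]
how [[481. 293.  50.]
 [474. 176.  50.]
 [412. 178.  50.]
 [417. 296.  50.]] [446.04253945 235.82959779  50.        ]
((24.45386505126953, 15.92269515991211), (35.15608215332031, 19.375797271728516), 2.8624050617218018)
hole [[447.33867193 238.31279958  90.        ]] [[450.03728407 243.16714722  50.        ]]
```

View pics/s5.png

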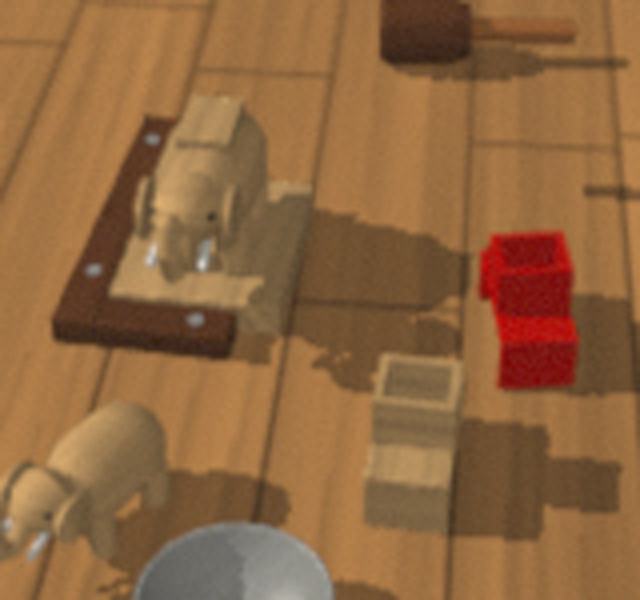

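```bash
python3 - <<'E'
from h import *
c=snap('side')
f=lambda a,z:np.array([ray(c,u/4+170-.37,v/4+150-.37,z) for u,v in a])
R=f([(378,355),(463,362),(458,405),(374,397)],90);print('rim',R.round(0),R.mean(0))
S=f([(195,95),(243,98),(235,147),(178,140)],146);print('seat',S.round(0),S.mean(0))
E
```

```text
rim [[477. 213.  90.]
 [416. 215.  90.]
 [418. 259.  90.]
 [477. 257.  90.]] [446.97435019 236.04010934  90.        ]
seat [[645. -26. 146.]
 [606. -25. 146.]
 [602.  45. 146.]
 [648.  39. 146.]] [625.44075396   8.16758426 146.        ]
```

Request:
apply_moves(offset=[[0.97,-0.53,0],[0.97,-0.53,0],[0.97,-0.53,0],[0.97,-0.53,0],[0.97,-0.53,0],[0.97,-0.53,0],[0.97,-0.53,0],[0.97,-0.53,0],[0.97,-0.53,0],[0.97,-0.53,0],[0.97,-0.53,0],[0.97,-0.53,0],[0.97,-0.53,0],[0.97,-0.53,0],[0.97,-0.53,0],[0.97,-0.53,0],[0.97,-0.53,0],[0.97,-0.53,0],[0,0,0]], turn=[0,0,0,0,0,0,0,0,0,0,0,0,0,0,0,0,0,0,0])

```text
t: 21.5
tcp_pos: [445.4, 240.4, 285.0]
tcp_rot: [[0.057, 0.998, -0.002], [0.998, -0.057, -0.0], [-0.001, -0.002, -1.0]]
contact_force: [-0.2, -0.8, -0.9]
grip_width: 1.001
grip_force: 0.0
```

Request:
apply_moves(offset=[[0,0,0],[0,0,0],[0,0,0],[0,0,0],[0,0,0],[0,0,0],[0,0,0],[0,0,0],[0,0,0],[0,0,0],[0,0,0],[0,0,0],[0,0,0]], turn=[0.9375,0.9375,0.9375,0.9375,0.9375,0.9375,0.9375,0.9375,0.9375,0.9375,0.9375,0.9375,0])

```text
t: 22.8
tcp_pos: [446.6, 238.3, 285.4]
tcp_rot: [[0.998, -0.062, -0.001], [-0.062, -0.998, -0.001], [-0.001, 0.001, -1.0]]
contact_force: [-0.9, -0.0, 0.0]
grip_width: 0.996
grip_force: 0.0
```

Request:
apply_moves(offset=[[0,0.1,0.9],[0,0,0.9],[0,0,0.9],[0,0,0.9],[0,0,0.9],[0,0,0.9],[0,0,0.9],[0,0,0.9],[0,0,0.9],[0,0,0.9],[0,0,0.6],[0,0,0.6],[0,0,0.05],[0,0,0]], turn=[0,0,0,0,0,0,0,0,0,0,0,0,0,0])

```text
t: 24.2
tcp_pos: [446.5, 237.1, 81.6]
tcp_rot: [[0.998, -0.059, -0.0], [-0.059, -0.998, -0.0], [-0.0, 0.0, -1.0]]
contact_force: [-0.2, 0.1, -0.1]
grip_width: 0.999
grip_force: 0.0
```

Request:
apply_moves(offset=[[0,0,0],[0,0,0],[0,0,0],[0,0,0],[0,0,0],[0,0,0],[0,0,0],[0,0,0],[0,0,0],[0,0,0]], turn=[0,0,0,0,0,0,0,0,0,0], fingers=1, grip_force=15)

```text
t: 25.2
tcp_pos: [446.4, 237.1, 81.5]
tcp_rot: [[0.998, -0.059, 0.0], [-0.059, -0.998, 0.0], [0.0, -0.0, -1.0]]
contact_force: [-0.3, -0.1, 1.4]
grip_width: 0.532
grip_force: 15.0
```

Request:
apply_moves(offset=[[0,0,-0.3],[0,0,-0.7],[0,0,-0.9],[0,0,-0.9],[0,0,-0.9],[0,0,-0.9],[0,0,-0.9],[0,0,-0.9],[0,0,-0.9],[0,0,-0.9],[0,0,-0.9],[0,0,-0.9],[0,0,0]], turn=[0,0,0,0,0,0,0,0,0,0,0,0,0])

```text
t: 26.5
tcp_pos: [446.8, 237.3, 283.7]
tcp_rot: [[0.998, -0.059, 0.003], [-0.059, -0.998, 0.001], [0.003, -0.002, -1.0]]
contact_force: [0.1, 0.1, -2.1]
grip_width: 0.53
grip_force: 15.0
```

Request:
apply_moves(offset=[[0,0,0],[0,0,0],[0,0,0],[0,0,0],[0,0,0],[0,0,0],[0,0,0],[0,0,0],[0,0,0],[0,0,0],[0,0,0],[0,0,0],[0,0,0]], turn=[-0.9375,-0.9375,-0.9375,-0.9375,-0.9375,-0.9375,-0.9375,-0.9375,-0.9375,-0.9375,-0.9375,-0.9375,0])

```text
t: 27.8
tcp_pos: [446.1, 237.0, 280.5]
tcp_rot: [[0.057, 0.998, -0.001], [0.998, -0.057, -0.0], [-0.001, -0.001, -1.0]]
contact_force: [0.5, -0.7, -0.9]
grip_width: 0.532
grip_force: 15.0
```

Request:
apply_moves(offset=[[-0.915,0.8,0],[-0.915,0.8,0],[-0.915,0.8,0],[-0.915,0.8,0],[-0.915,0.8,0],[-0.915,0.8,0],[-0.915,0.8,0],[-0.915,0.8,0],[-0.915,0.8,0],[-0.915,0.8,0],[-0.915,0.8,0],[-0.915,0.8,0],[0,0,0],[0,0,0]], turn=[0.03,0,0,0,0,0,0,0,0,0,0,0,0,0])

```text
t: 29.2
tcp_pos: [623.9, 5.8, 280.6]
tcp_rot: [[0.067, 0.998, -0.001], [0.998, -0.067, 0.0], [0.0, -0.001, -1.0]]
contact_force: [-0.5, 0.4, -1.0]
grip_width: 0.53
grip_force: 15.0
```

```bash
python3 - <<'E'
from h import *
print(bot.read_state()['tcp_pos'])
c=snap('side')
cv2.imwrite('pics/s6.png',cv2.resize(c['img'][90:250,150:320],None,fx=3.7,fy=3.7,interpolation=cv2.INTER_CUBIC))
E
```

```text
[623.87840008   5.83225017 280.55544725]
```

View pics/s6.png

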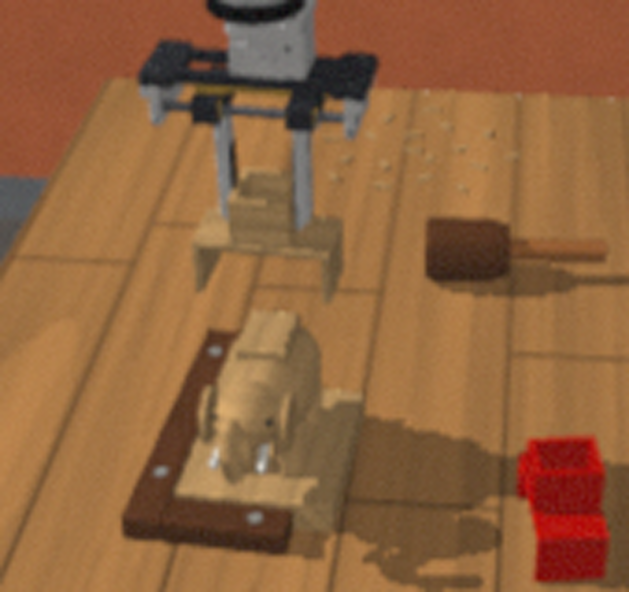

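The howdah hangs level over the seat, gripped over its box, with its legs straddling the back. Lowering.

Request:
apply_moves(offset=[[0.05,0.07,0.5],[0,0,0.5],[0,0,0.5],[0,0,0.5],[0,0,0.5],[0,0,0.5],[0,0,0.5],[0,0,0.4],[0,0,0.3],[0,0,0.2],[0,0,0.1],[0,0,0]], turn=[0,0,0,0,0,0,0,0,0,0,0,0])

```text
t: 30.45
tcp_pos: [625.6, 6.7, 191.4]
tcp_rot: [[0.063, 0.998, 0.0], [0.998, -0.063, 0.0], [0.0, 0.0, -1.0]]
contact_force: [0.5, -0.5, -1.1]
grip_width: 0.531
grip_force: 15.0
```

Request:
apply_moves(offset=[[0,0,0.05],[0,0,0.05],[0,0,0.05],[0,0,0]], turn=[0,0,0,0])

```text
t: 30.85
tcp_pos: [625.5, 6.7, 188.3]
tcp_rot: [[0.063, 0.998, -0.0], [0.998, -0.063, 0.0], [-0.0, -0.0, -1.0]]
contact_force: [-0.8, 0.1, -2.1]
grip_width: 0.536
grip_force: 15.0
```

Request:
apply_moves(offset=[[0,0,0.05],[0,0,0.05],[0,0,0]], turn=[0,0,0])

```text
t: 31.15
tcp_pos: [625.5, 6.8, 186.3]
tcp_rot: [[0.063, 0.998, -0.0], [0.998, -0.063, 0.0], [0.0, -0.0, -1.0]]
contact_force: [-0.2, -0.7, -1.6]
grip_width: 0.529
grip_force: 15.0
```

Request:
apply_moves(offset=[[0,0,0.05],[0,0,0]], turn=[0,0])

```text
t: 31.35
tcp_pos: [625.6, 6.7, 185.5]
tcp_rot: [[0.063, 0.998, 0.0], [0.998, -0.063, -0.0], [0.0, 0.0, -1.0]]
contact_force: [0.7, -0.1, -0.8]
grip_width: 0.531
grip_force: 15.0
```

Request:
apply_moves(offset=[[0,0,0.04],[0,0,0]], turn=[0,0])

```text
t: 31.55
tcp_pos: [625.6, 6.8, 185.5]
tcp_rot: [[0.063, 0.998, 0.001], [0.998, -0.063, -0.0], [0.0, 0.001, -1.0]]
contact_force: [-3.4, 0.5, 6.4]
grip_width: 0.53
grip_force: 15.0
```

Force rises at z 185.5, exactly the expected height, so it's seated. Releasing.

Request:
apply_moves(offset=[[0,0,0],[0,0,0],[0,0,0],[0,0,0],[0,0,0],[0,0,0],[0,0,0],[0,0,0]], turn=[0,0,0,0,0,0,0,0], fingers=0.1)

```text
t: 32.35
tcp_pos: [625.6, 6.7, 184.6]
tcp_rot: [[0.064, 0.998, -0.0], [0.998, -0.064, 0.0], [0.0, -0.0, -1.0]]
contact_force: [-0.7, 0.2, 0.6]
grip_width: 0.898
grip_force: 0.0
```

Request:
apply_moves(offset=[[0,0,-0.3],[0,0,-0.6],[0,0,-0.9],[0,0,-0.9],[0,0,-0.9],[0,0,-0.9],[0,0,-0.9],[-0.9,0,0],[-0.9,0,0],[-0.9,0,0],[-0.9,0,0],[-0.9,0,0],[-0.9,0,0],[-0.9,0,0],[-0.9,0,0],[-0.9,0,0],[-0.9,0,0],[-0.9,0,0],[-0.9,0,0],[0,0,0]], turn=[0,0,0,0,0,0,0,0,0,0,0,0,0,0,0,0,0,0,0,0])

```text
t: 34.35
tcp_pos: [611.5, -211.2, 292.3]
tcp_rot: [[0.066, 0.998, -0.0], [0.998, -0.066, -0.0], [-0.0, -0.0, -1.0]]
contact_force: [0.3, 1.1, 0.2]
grip_width: 0.902
grip_force: 0.0
```

```bash
python3 - <<'E'
from h import *
a=snap('side')['img'][120:250,150:280];b=snap('top')['img'][110:240,180:310]
cv2.imwrite('pics/f.png',cv2.resize(np.hstack([a,b]),None,fx=3,fy=3,interpolation=cv2.INTER_CUBIC))
E
```

```text
(no output)
```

View pics/f.png

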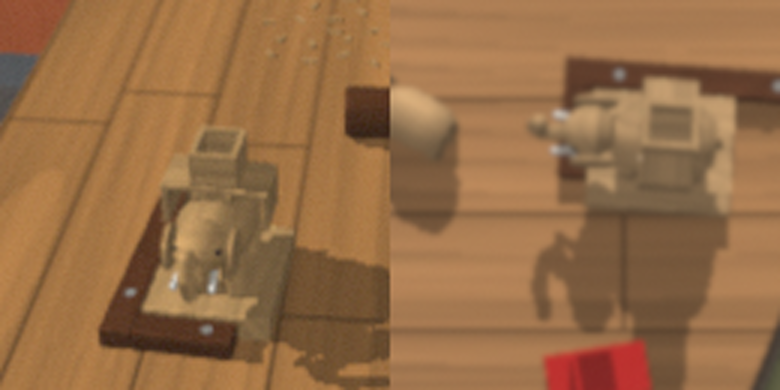

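The howdah sits level and square astride the back: (215,165) in the side view, (670,130) in the top view. The elephant is still flush in the corner and the gripper is well clear.

```bash
python3 -c "
from h import *
print(hand_in())"
```

```text
the job is handed in; nothing more can be done
None
```

Job handed in at about 34 s: the elephant was slid flush into the corner stop, head to the short batten, and the howdah was lowered squarely onto its seat; the mallet, calf, bowl and look-alikes were not touched.

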